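# Swap two module carriers in the slide tray and clip them down

## Task

In the slide tray, the carrier with green modules and the carrier with orange modules stand in each other's place: swap them by sliding them around one another through the empty half of the tray on the robot's side, keeping them flat on the tray floor and never lifting them, until both stand side by side, square and fully back against the tall rear stop. Then turn the yellow clip a quarter turn, all the way to its end, so that it points towards the robot's side over both carriers. Leave everything else on the bench where it is.

Things in the scene. Friction and masses are not known exactly. Their poses are not given: they have to be found in the camera images.
- tray: fixed slide tray. Origin: on the bench under the middle of its floor; x points away from the robot to the rear stop, y left. Floor 8 mm above the bench, inside x -91 to +91, y -132 to +132 mm: room for two carriers side by side in the rear half and two in the front. Front and side rims 10 mm thick, tops at 26 mm; rear stop: aluminium block, x +91 to +135, top at 57 mm
- bay_left (a point): on the tray floor, centre of a carrier fully home in the rear left place (tray x +51, y +66 mm)
- bay_right (a point): on the tray floor, centre of a carrier fully home in the rear right place (tray x +51, y -66 mm)
- green_carrier: loose black carrier 120 (its y) x 80 (its x) x 45 mm high, about 0.4 kg. At y = +-44 mm a built-in row of green-topped modules; between the rows an empty open pocket 68 (x) x 60 (y) mm, 40 mm deep, centred, where closed fingers can drag it by its inner walls (6 mm thick across x, 4 mm across y). Origin: centre of underside, z up
- orange_carrier: loose black carrier 120 (its y) x 80 (its x) x 45 mm high, about 0.4 kg. At y = +-44 mm a built-in row of orange-topped modules; between the rows an empty open pocket 68 (x) x 60 (y) mm, 40 mm deep, centred, where closed fingers can drag it by its inner walls (6 mm thick across x, 4 mm across y). Origin: centre of underside, z up
- clip (a joint): yellow clip, a flat bar 98 x 44 x 7 mm (58 to 65 mm above the bench, 5 mm above the carriers) turning with friction on a pin at tray x +115, y 0, on the rear stop. rad: 0 = points to tray +y, along the stop, clear of the carriers; grows counter-clockwise from above to its end at 1.571 = points to tray -x, over both
- clip_knob (a point): middle of the clip's black upright grip, 18 mm across, 24 mm tall (65 to 89 mm above the bench), 65 mm from the clip's pin; this point is 77 mm above the bench
- label_roll: bystander: white roll 90 mm across, 60 mm high, flat on the bench left of the tray; origin: centre of underside
- jar: bystander: small jar with blue cap, 56 mm across, 65 mm high, left of the tray; origin: centre of underside
- parts_bin: bystander: blue open bin 120 x 90 x 50 mm right of the tray; origin: centre of underside
- cleaner: bystander: white bottle with red cap, 60 mm across, 140 mm high, right of the tray; origin: centre of underside
- screwdriver: bystander: screwdriver 180 mm long with red handle, lying behind the tray's rear stop
- wrench: bystander: steel wrench 150 mm long, lying on the robot's side of the tray
Things that resemble listed ones, but are neither listed nor needed, are in the scene too. Leave any brown or pink look-alike of the orange_carrier alone.

How it is judged (in metres and radians):
On the way, in this order (a step that is already met when the one before it is completed fails the run):
1. the carriers have changed places and both stand back against the rear stop (((y of green_carrier in the frame of tray above 0.045 m and y of orange_carrier in the frame of tray below -0.045 m) or (y of orange_carrier in the frame of tray above 0.045 m and y of green_carrier in the frame of tray below -0.045 m)) and distance of each of green_carrier, orange_carrier from where it was at the start of the episode above 0.09 m and x of each of green_carrier, orange_carrier in the frame of tray above 0.041 m and angle between the x axis of each of green_carrier, orange_carrier and the x axis of tray, either way round below 0.12 rad and linear speed of each of green_carrier, orange_carrier below 0.02 m/s), for 0.2 s.
2. the clip is turned over both carriers (value of joint clip above 1.4 rad), for 0.2 s.
At the end, for the whole second after the job is handed in: Each carrier rests in the other's place (over 90 mm from its start, over 45 mm to its side of the tray's middle), within 10 mm of the rear stop and 0.12 rad of square; the clip is past 1.40 rad, over both, at rest (all of step 1 and value of joint clip above 1.4 rad and velocity of joint clip between -0.1 and 0.1 rad/s); the robot touches nothing.
It fails at once if a carrier is lifted more than about 15 mm off the tray floor or tipped over 0.25 rad (height (world z) of any of green_carrier, orange_carrier above 0.024 m or angle between any of green_carrier, orange_carrier's own z axis and vertical above 0.25 rad).
It fails at once if a bystander is moved by more than 30 mm (distance of any of label_roll, jar, parts_bin, cleaner, screwdriver, wrench from where it was at the start of the episode above 0.03 m).
It also fails if it takes over 69 s, if anything falls off the work surface, if the arm or the gripper's body presses on something with over 40 N, if the wrist force passes 120 N, or if a joint passes its speed limit or range.

## Robot

A 7-joint arm with a two-finger parallel gripper is mounted at the origin on the work surface. World frame = base frame: x ahead of the robot, y to its left, z up, the work surface at z = 0. Lengths are in mm, angles in rad, forces in N, time in s.
With the tool pointing down it reaches from about 400 to 875 mm from the base axis. Payload 19.3 kg.
Tool frame: the origin (TCP) lies at the very end of the fingers, on their centre line; the grasp point (between the pads) lies 19 mm behind it (grip_point_offset is the z of the grasp point in the tool frame, in mm); z points along the fingers, x is the direction in which the jaws open and shut, and the axes are right-handed (so a half turn about z gives the same grasp; the last joint's range is limited). The gripper opens to 85 mm and grips with 20 to 120 N. Pads are 22 mm wide; open, the fingers measure 114 mm over their backs; the gripper's body (76 mm by 85 mm) begins 54 mm behind the grasp point. The pads swing forward as they close: fully open they stand 13 mm farther back than shut.
Start: joints at [-1.264, 0.521, -0.036, 1.599, 0.021, 1.021, -0.113], TCP at [229.984, 581.138, 231.291] pointing down, gripper open.
Joint ranges: [-2.91, 2.91], [-0.3, 2.13], [-1.5, 1.42], [0.17, 2.43], [-1.26, 4.41], [0.16, 1.93], [-2.52, 2.52]. Speed limits (rad/s): [1.89, 1.89, 2.39, 2.39, 3.01, 3.01, 3.01].

## Interface

Orientations are given as a 3x3 rotation matrix whose columns are the frame's x, y, z axes.
In Python, from workcell import movep, movel, goto_joints, open_gripper, clamp, wait, inverse_kinematics, read_state, camera, PlanningError, finish_job, grip_point_offset gives the robot as it stands. Calls block until the motion is done:
- movep(position, orientation): joint-space move of the TCP to a pose.
- movel(position, frame=None, max_speed=150, guard=None): straight line of the TCP; frame=None keeps the orientation; max_speed is the mean speed in mm/s. With guard (N) it stops when the force on the tool has changed by that much, and returns True; else False.
- goto_joints(angles): joint-space move.
- open_gripper() and clamp(): open the fingers fully, or close them until they stop; the grip force is fixed at half the most.
- wait(seconds).
- inverse_kinematics(position, orientation): joint angles nearest the present ones, or None.
- read_state(): the state.
- camera(name): name is "scene" or "top" or "wrist"; returns a dict with "image" (384x512x3 uint8, blue, green, red), "range_z" (384x512 float32, mm along the optical axis (not along the pixel's ray), 0 where there is no reading), "fx", "fy", "cx", "cy" (pixels), "cam_to_world" (4x4, takes a point from camera to world coordinates). Camera axes: x right, y up, looking along -z (the intrinsics and any distortion apply to the point x, -y, -z); pixel columns grow to the right and rows downward; lengths in mm; the calibration is good to about 2 mm. A picture is of the moment at which its call begins.
A pose or a line that the arm cannot do raises PlanningError and nothing moves.
- finish_job(): hands the job in, once; it reports no verdict.
The state is a dict: "time": time; "qpos": joint angles; "qvel": joint speeds; "joint_efforts": joint torques, N m; "eef_pos": TCP position; "tool_rot": TCP orientation; "ft_force": force on the tool from outside, world axes, zero at the start; "torque": the same for the moment, N m; "finger_gap": finger opening in mm.
Only numpy, scipy, OpenCV 4.12 (cv2) and the standard library are available. Lean on these libraries where they do the work, as an engineer would, in place of code of your own. Each camera call takes 0.05 s, during which the arm holds its last target. There are 200 camera calls.

## Working session

There is one attempt and no reset: what is moved stays moved. The work goes in short steps, each a Python script; the robot and the scene stay as the last script left them, time stands still between calls to the robot, and variables do not carry over. Pictures are saved under pics/ and viewed, about 8 in all and at most 12, crops included, and the job is handed in when it is done.

```bash
mkdir -p pics; ls
python3 - <<'E'
from workcell import *
import cv2,pickle
d={n:camera(n) for n in("scene","top")}
pickle.dump(d,open('d0.pkl','wb'))
for n in d:
    cv2.imwrite(f'pics/{n}0.png',d[n]['image']); print(n,d[n]['fx'],d[n]['cx'],d[n]['cy'],d[n]['cam_to_world'].round(3).tolist(),[k for k in d[n]])
print(read_state(),grip_point_offset)
E
```

```text
pics
scene 375.1747558129891 255.41372737953333 190.0123536972217 [[-0.675, -0.447, 0.587, 1309.502], [0.738, -0.382, 0.556, 819.489], [-0.024, 0.809, 0.588, 852.425], [0.0, 0.0, 0.0, 1.0]] ['image', 'range_z', 'fx', 'fy', 'cx', 'cy', 'cam_to_world']
top 441.3637712667805 252.90714423926738 183.920893442067 [[-0.016, 0.997, -0.081, 432.038], [-1.0, -0.017, -0.008, 84.424], [-0.009, 0.08, 0.997, 1362.773], [0.0, 0.0, 0.0, 1.0]] ['image', 'range_z', 'fx', 'fy', 'cx', 'cy', 'cam_to_world']
{'time': 0.1, 'qpos': array([-1.26419123,  0.52194132, -0.03629148,  1.59991079,  0.02119017,
        1.02108776, -0.11279899]), 'qvel': array([-1.25182116e-04, -2.20529758e-03, -3.56775917e-04,  9.56400677e-04,
       -8.16287605e-04,  9.05450950e-05,  1.61905373e-03]), 'joint_efforts': array([ 3.37602913e-03, -9.28481340e+01,  1.98378101e+00, -3.70531225e+01,
        1.81466038e-02,  5.26993957e-03, -3.00366324e-06]), 'eef_pos': array([229.91435135, 580.8773551 , 230.80623944]), 'tool_rot': array([[ 3.67995164e-01,  9.29827661e-01, -2.83254417e-04],
       [ 9.29827209e-01, -3.67995266e-01, -9.20066559e-04],
       [-9.59739621e-04,  7.52023808e-05, -9.99999537e-01]]), 'ft_force': array([-0.10179683,  0.01083469,  0.01788799]), 'torque': array([ 0.01057411, -0.02778217, -0.0048661 ]), 'finger_gap': 85.46816386634788} -18.700000000000003
```

View pics/top0.png

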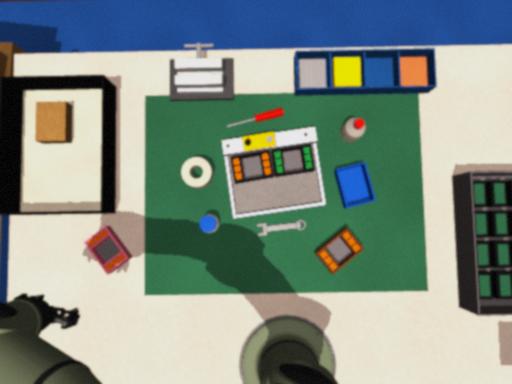

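View pics/scene0.png

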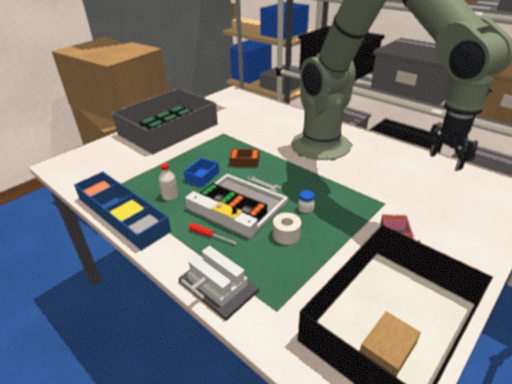

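The top view shows these candidates for the carriers:
- Orange-row carrier in the tray at about px (252,165).
- Green-row carrier in the tray at about px (293,160).
- Brown/orange look-alike on the mat at px (340,249).
- Pink look-alike at px (108,250).

By the description I choose the two inside the tray. The yellow clip is at px (258,141). I'll check this with a close crop and measure.

```bash
cat > h.py <<'E'
import numpy as np,cv2
from workcell import *
def ray(d,uv,z):
    M=d['cam_to_world'];u,v=uv
    r=M[:3,:3]@np.array([(u-d['cx'])/d['fx'],-(v-d['cy'])/d['fy'],-1]);o=M[:3,3]
    return (o+r*(z-o[2])/r[2])[:2]
def blobs(d,lo,hi,box,amin=8):
    x0,y0,x1,y1=box
    m=cv2.inRange(cv2.cvtColor(d['image'],cv2.COLOR_BGR2HSV),lo,hi); k=np.zeros_like(m);k[y0:y1,x0:x1]=m[y0:y1,x0:x1]
    n,l,s,c=cv2.connectedComponentsWithStats(k)
    return [(int(s[i,4]),c[i],cv2.minAreaRect(np.argwhere(l==i)[:,::-1].astype(np.float32))) for i in range(1,n) if s[i,4]>=amin],k
E
python3 - <<'E'
from h import *
import pickle
d=pickle.load(open('d0.pkl','rb'))['top']
box=(212,118,334,222)
for n,lo,hi,z in(('orange',(5,150,120),(17,255,255),53),('green',(45,120,110),(75,255,255),53),('yellow',(22,130,120),(35,255,255),65)):
    for a,c,r in blobs(d,lo,hi,box)[0]: print(n,a,c.round(1),[np.round(q,1) for q in r],ray(d,c,z).round(1), [ray(d,p,z).round(0).tolist() for p in cv2.boxPoints(r)])
b,k=blobs(d,(0,0,140),(180,45,255),box,100)
for a,c,r in b: print('white',a,c.round(1),r)
im=cv2.resize(d['image'][120:220,214:334],None,fx=6,fy=6,interpolation=cv2.INTER_CUBIC);cv2.imwrite('pics/c.png',im)
E
```

```text
orange 146 [266.  163.5] [array([266. , 163.5]), array([21.6,  6.6]), np.float64(81.9)] [598.4  54.3] [[630.0, 68.0], [632.0, 48.0], [567.0, 41.0], [565.0, 60.0]]
orange 146 [237.  168.5] [array([237. , 168.5]), array([21.6,  6.6]), np.float64(81.9)] [584.9 141.2] [[616.0, 155.0], [618.0, 135.0], [554.0, 127.0], [551.0, 147.0]]
green 3971 [274.2 167.3] [array([272.5, 169.5]), array([121., 103.]), np.float64(0.0)] [586.5  30. ] [[430.0, 217.0], [739.0, 215.0], [733.0, -150.0], [424.0, -140.0]]
green 115 [307.4 157.1] [array([307.4, 157.3]), array([21. ,  5.9]), np.float64(80.5)] [615.4 -69.8] [[645.0, -57.0], [648.0, -74.0], [585.0, -83.0], [582.0, -65.0]]
green 117 [278.2 161.6] [array([278.4, 161.7]), array([21.2,  6.1]), np.float64(80.5)] [603.4  17.6] [[633.0, 31.0], [636.0, 13.0], [573.0, 4.0], [570.0, 22.0]]
yellow 433 [258.3 140.7] [array([258.6, 140.8]), array([15.6, 31.7]), np.float64(80.5)] [665.5  76.2] [[681.0, 126.0], [695.0, 32.0], [649.0, 25.0], [635.0, 119.0]]
white 4511 [275.8 180.9] ((273.6618957519531, 172.11282348632812), (80.04855346679688, 95.8819351196289), 81.72411346435547)
```

View pics/c.png

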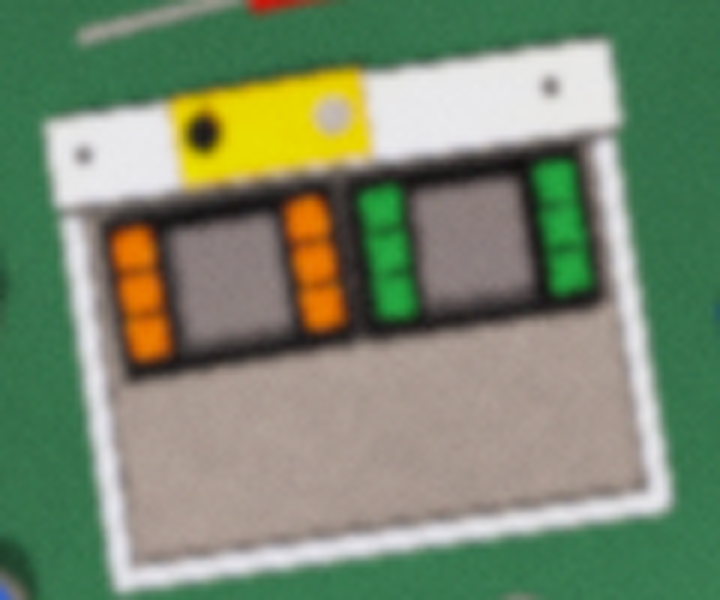

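The crop confirms the orange-row carrier in the rear left place and the green-row carrier in the rear right. The clip lies along the stop, with its knob at px (248,142) and its pin at px (269.5,139). Next I fit the tray frame from its corners and cross-check it.

Run:
```python
from h import *
import pickle
d=pickle.load(open('d0.pkl','rb'))['top']
c=lambda a,b:(214+(a+.5)/6-.5,120+(b+.5)/6-.5)
# tray pts: (x,y), px, z
P=[((-101,142),c(118,592),26),((-101,-142),c(671,508),26),((135,142),c(44,120),57),((135,-142),c(608,39),57),((91,142),c(60,212),57),((91,-142),c(621,131),57),((115,0),c(333,114),67),((115,65),c(204,131),89)]
A=np.array([p[0] for p in P],float);B=np.array([ray(d,p[1],p[2]) for p in P])
a0,b0=A.mean(0),B.mean(0);U,S,V=np.linalg.svd((A-a0).T@(B-b0));R=(U@V).T;t=b0-R@a0
yaw=np.arctan2(R[1,0],R[0,0]);print('yaw',yaw,'t',t)
print('res',(B-(A@R.T+t)).round(1).tolist())
for n,q in(('orange',(591.7,97.8)),('green',(609.4,-26.1))): print(n,R.T@(np.array(q)-t))
# depth check
for n,p in(('floor',(280,190)),('stop',(300,134)),('orange pocket',(252,166)),('rim',(279,210))): 
    z=d['range_z'][p[1],p[0]];M=d['cam_to_world'];print(n,(M@[(p[0]-d['cx'])/d['fx']*z,-(p[1]-d['cy'])/d['fy']*z,-z,1])[:3].round(1))
np.save('tray.npy',[t[0],t[1],yaw])
```

```text
yaw 0.12985073713524825 t [555.34850745  29.02193757]
res [[0.2, -1.1], [1.1, 1.3], [1.5, 0.7], [0.6, 0.1], [-1.3, -1.1], [-2.3, 0.6], [1.6, 0.2], [-1.3, -0.7]]
orange [44.95126345 63.49202152]
green [ 46.45891878 -61.65679779]
floor [521.3  11.8   8.7]
stop [685.9 -49.4  52.6]
orange pocket [596.3  96.6  14.2]
rim [459.7  16.9  23.1]
```

```bash
cat >> h.py <<'E'
tx,ty,yaw=np.load('tray.npy');c_,s_=np.cos(yaw),np.sin(yaw)
def W(x,y,z): return np.array([tx+c_*x-s_*y,ty+s_*x+c_*y,z])
def T(p): 
    q=np.array(p[:2])-[tx,ty];return np.array([c_*q[0]+s_*q[1],-s_*q[0]+c_*q[1],p[2]])
def O(a): # jaw axis at angle a from tray x
    a=a+yaw;return np.array([[np.cos(a),np.sin(a),0],[np.sin(a),-np.cos(a),0],[0,0,-1.]])
def go(x,y,z,v=150,g=None,o=None):
    r=movel(W(x,y,z),o,v,g);s=read_state();print('at',T(s['eef_pos']).round(1),'hit',r,'F',s['ft_force'].round(1),'t',round(s['time'],1));return T(s['eef_pos'])
E
python3 - <<'E'
from h import *
a=np.pi/2
for p in((45,63,80),(45,63,25),(-75,63,25),(-60,-66,25),(80,-66,25),(70,66,25)):
    print(p,[None if (q:=inverse_kinematics(W(*p),O(b))) is None else q.round(2).tolist() for b in (a,a-np.pi)])
for th in(0,.8,1.6): print(th,[None if (q:=inverse_kinematics(W(115-65*np.sin(th),65*np.cos(th),68),O(b))) is None else q.round(2).tolist() for b in (th,th-np.pi)])
clamp();print(read_state()['finger_gap'])
movep(W(45,63.5,120),O(a))
go(45,63.5,75); go(45,63.5,25,100,15)
d=camera('wrist');cv2.imwrite('pics/w1.png',d['image'])
E
```

```text
(45, 63, 80) [[-0.24, 0.67, -0.03, 1.78, 0.03, 0.69, 1.41], [-0.64, 0.76, 0.57, 1.8, -0.58, 0.75, -1.2]]
(45, 63, 25) [[-0.23, 0.76, -0.05, 1.8, 0.06, 0.59, 1.38], [-0.61, 0.85, 0.53, 1.82, -0.66, 0.66, -1.13]]
(-75, 63, 25) [[-0.25, 0.65, -0.06, 2.11, 0.09, 0.39, 1.32], [-0.56, 0.69, 0.35, 2.13, -0.57, 0.42, -1.19]]
(-60, -66, 25) [[0.03, 0.67, -0.08, 2.04, 0.12, 0.44, 1.56], [-0.38, 0.75, 0.49, 2.06, -0.72, 0.5, -0.8]]
(80, -66, 25) [[-0.01, 0.81, -0.06, 1.67, 0.07, 0.66, 1.59], [-0.44, 0.93, 0.63, 1.7, -0.75, 0.77, -0.88]]
(70, 66, 25) [[-0.23, 0.79, -0.05, 1.73, 0.06, 0.63, 1.38], [-0.61, 0.88, 0.55, 1.75, -0.66, 0.71, -1.15]]
0 [[-0.44, 0.81, 0.31, 1.6, -0.31, 0.78, 0.13], [-0.86, 1.21, 1.22, 1.62, -1.21, 1.22, -2.38]]
0.8 [[-0.34, 0.73, 0.17, 1.73, -0.18, 0.7, 0.85], [-0.88, 1.17, 1.22, 1.76, -1.21, 1.17, -1.48]]
1.6 [[-0.13, 0.7, -0.04, 1.77, 0.04, 0.67, 1.54], [-0.55, 0.81, 0.62, 1.79, -0.65, 0.76, -1.0]]
0.1811817664908679
at [45.  63.9 75.1] hit False F [0.3 0.  0.5] t 3.5
at [45.3 63.5 25.4] hit False F [-0.8 -0.1  0.1] t 4.2
```

View pics/w1.png

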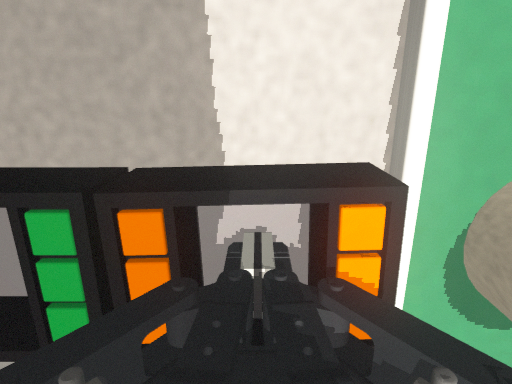

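The closed fingers stand centred in the orange carrier's pocket, with the wall ahead at about row 195. I drag it to the front.

Run:
```python
from h import *
p=go(-72,65,25,80,14)
go(p[0]+14,65,25)
d=camera('top');cv2.imwrite('pics/t2.png',cv2.resize(d['image'][110:225,204:344],None,fx=4,fy=4,interpolation=cv2.INTER_CUBIC))
```

```text
at [-71.8  65.   25. ] hit False F [2.1 0.3 2.1] t 5.8
at [-57.6  65.   24.8] hit False F [-0.3 -0.2 -0.2] t 6.1
```

View pics/t2.png

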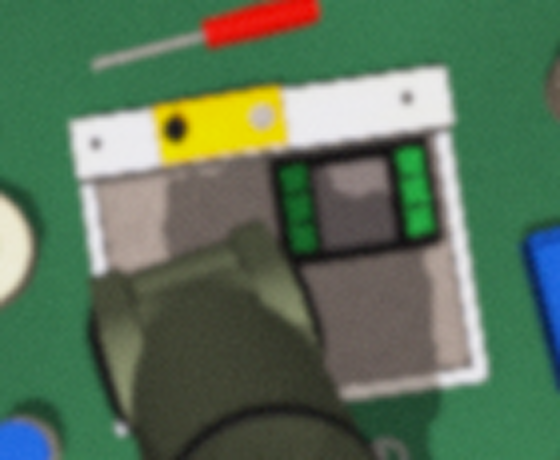

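Run:
```python
from h import *
p=go(-77,65,25,50,10); go(p[0]+14,65,25); go(p[0]+14,65,85)
go(46.5,-61.5,85)
d=camera('top');cv2.imwrite('pics/t3.png',cv2.resize(d['image'][110:225,204:344],None,fx=4,fy=4,interpolation=cv2.INTER_CUBIC))
for n,lo,hi in(('orange',(5,150,90),(17,255,255)),('green',(45,150,90),(75,255,255))):
    for a,c,r in blobs(d,lo,hi,(218,118,330,212),15)[0]: print(n,a,c.round(1),T([*ray(d,c,53),53]).round(1),np.round(r[1],1))
go(46.5,-61.5,25,100,15)
```

```text
at [-72.   65.1  25.2] hit True F [ 2.2  0.6 -0. ] t 6.5
at [-58.3  65.   25. ] hit False F [-1.7  0.6  0. ] t 6.7
at [-58.5  65.   84.6] hit False F [ 0.1  0.3 -0.4] t 7.3
at [ 46.1 -60.8  84.9] hit False F [ 0.3 -0.4 -0.1] t 8.5
orange 185 [270.7 195.4] [-50.6  19.9  53. ] [23.3  8.2]
orange 178 [241.5 199.7] [-50.3 107.6  53. ] [23.3  7.7]
green 68 [279.  166.9] [ 30.1 -17.2  53. ] [10.  6.]
at [ 46.7 -61.5  25.3] hit False F [ 0.9 -0.2  0.4] t 9.3
```

View pics/t3.png

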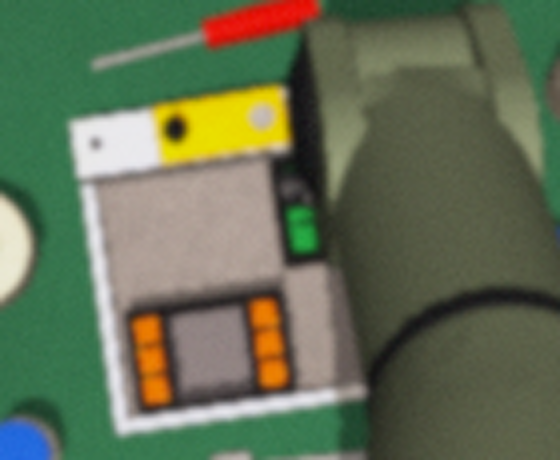

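Orange stands square at the front, at tray (-50,64). Next I slide green to the left and press it back.

Run:
```python
from h import *
p=go(48,82,25,80,14)
q=go(48,p[1]-14,25,100)
p=go(78,q[1],25,60,10)
go(p[0]-18,q[1],25); go(p[0]-18,q[1],85)
go(-50,62,85)
d=camera('top');cv2.imwrite('pics/t4.png',cv2.resize(d['image'][110:225,204:344],None,fx=4,fy=4,interpolation=cv2.INTER_CUBIC))
for n,lo,hi in(('orange',(5,150,90),(17,255,255)),('green',(45,150,90),(75,255,255))):
    for a,c,r in blobs(d,lo,hi,(218,118,330,212),15)[0]: print(n,a,c.round(1),T([*ray(d,c,53),53]).round(1),np.round(r[1],1))
```

```text
at [47.9 82.8 25. ] hit False F [ 1.5 -0.8  1. ] t 11.3
at [47.9 68.4 24.9] hit False F [ 0.1 -0.4  0. ] t 11.6
at [75.6 68.8 24.5] hit True F [-0.4 -0.4  0.4] t 12.0
at [57.6 68.6 25.1] hit False F [1.  0.  1.1] t 12.3
at [57.8 68.5 84.8] hit False F [-0.3 -0.3 -1.1] t 12.8
at [-49.2  62.1  84.8] hit False F [-0.5  0.7  0.8] t 13.7
green 20 [263.  154.6] [73.8 24.6 53. ] [4. 4.]
green 91 [234.5 162.4] [ 63.  112.1  53. ] [13.6  6.5]
```

View pics/t4.png

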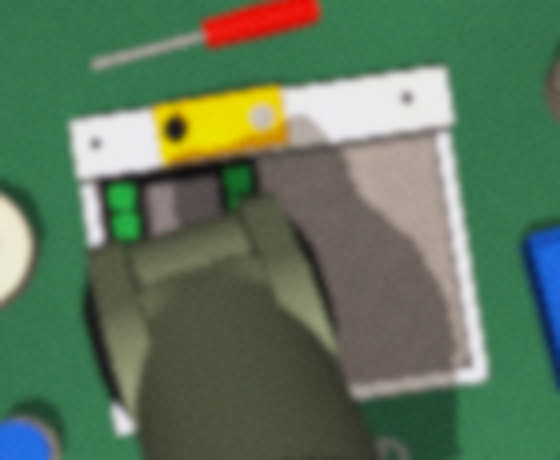

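Green stands rear left, with y about 68. Orange comes next.

Run:
```python
from h import *
go(-50,62,25,100,15)
p=go(-51,-80.5,25,80,14)
q=go(-51,p[1]+14,25,100)
p=go(78,q[1],25,80,14)
go(p[0]-18,q[1],25); go(p[0]-18,q[1],110)
go(-110,0,160)
movep(W(-80,250,230),O(np.pi/2))
d=camera('top');cv2.imwrite('pics/t5.png',cv2.resize(d['image'][110:225,204:344],None,fx=4,fy=4,interpolation=cv2.INTER_CUBIC))
for n,lo,hi in(('orange',(5,150,90),(17,255,255)),('green',(45,150,90),(75,255,255))):
    for a,c,r in blobs(d,lo,hi,(218,118,330,212),15)[0]: print(n,a,c.round(1),T([*ray(d,c,53),53]).round(1),np.round(r[1],1))
print(read_state()['time'])
```

```text
at [-49.8  62.   25.3] hit False F [-0.3  0.3  0.8] t 14.5
at [-48.8   2.8  25.3] hit True F [-0.2 -0.2  0. ] t 15.4
at [-51.2  17.4  24.9] hit False F [ 0.5 -0.8 -0.5] t 15.7
at [-4.4 16.6 24. ] hit True F [ 0.4  0.1 -0.1] t 16.5
at [-22.2  17.4  25. ] hit False F [-0.3 -0.5  0.6] t 16.8
at [-22.5  17.5 109.5] hit False F [ 0.1 -0.5 -0.6] t 17.5
at [-109.5    0.2  159.7] hit False F [ 0.8 -0.2 -0. ] t 18.3
orange 184 [287.6 185.2] [-27.7 -34.5  53. ] [23.3  8.2]
orange 154 [258.6 189.6] [-28.2  53.   53. ] [21.8  7.1]
green 144 [264.2 161.7] [52.1 24.2 53. ] [21.4  6.7]
green 20 [234.1 159. ] [ 73.5 111.9  53. ] [4. 4.]
green 23 [235.1 166. ] [ 52.2 111.9  53. ] [5. 4.]
green 19 [236.4 173. ] [ 30.7 111.2  53. ] [4. 4.]
19.375
```

View pics/t5.png

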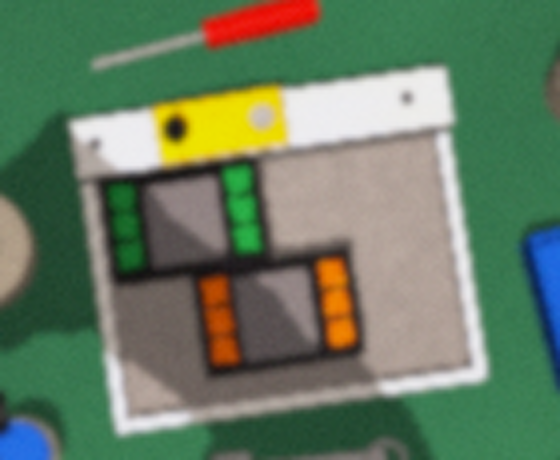

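Orange's y-drag tripped its guard early, at y=2.8, so orange stands at (-28,9) against green's front. Green is home at (52,68). I pull orange forward again and continue with a higher guard, stopping on unexpected trips.

Run:
```python
from h import *
movep(W(-28,9,110),O(np.pi/2))
go(-28,9,25,120,15)
p=go(-70,9,25,60,25); assert p[0]<-65
go(p[0]+22,9,25)
p=go(p[0]+22,-80,25,70,30); assert p[1]<-72,p
q=go(-49,p[1]+14,25,100)
p=go(76,q[1],25,70,25)
go(p[0]-18,q[1],25); go(p[0]-18,q[1],110)
go(-110,0,160)
movep(W(-80,250,230),O(np.pi/2))
d=camera('top');cv2.imwrite('pics/t6.png',cv2.resize(d['image'][110:225,204:344],None,fx=4,fy=4,interpolation=cv2.INTER_CUBIC))
for n,lo,hi in(('orange',(5,150,90),(17,255,255)),('green',(45,150,90),(75,255,255))):
    for a,c,r in blobs(d,lo,hi,(218,118,330,212),15)[0]: print(n,a,c.round(1),T([*ray(d,c,53),53]).round(1),np.round(r[1],1))
print(read_state()['time'])
```

```text
at [-27.6   9.1  25.6] hit False F [ 0.6 -0.3  0.7] t 21.3
at [-70.2   9.   24.9] hit False F [ 1.2 -0.4 -0.1] t 22.1
at [-48.    9.   24.7] hit False F [-0.5  0.4 -0.1] t 22.4
at [-48.2 -79.9  25. ] hit False F [ 0.3 -0.5 -0.1] t 23.9
at [-48.9 -65.3  25. ] hit False F [-0.5 -0.5 -0.4] t 24.2
at [ 75.8 -65.3  24.8] hit False F [-5.7 -0.3  3.1] t 26.1
at [ 58.  -65.3  25.1] hit False F [ 0.7 -0.4 -0.6] t 26.4
at [ 57.5 -65.1 109.3] hit False F [-0.3  0.1  0. ] t 27.1
at [-109.5   -0.2  159.8] hit False F [ 0.7 -1.  -0.1] t 28.5
orange 185 [307.1 155.5] [  51.7 -105.5   53. ] [23.2  8.2]
orange 179 [277.9 160. ] [ 51.2 -17.4  53. ] [22.6  8.1]
green 143 [264.2 161.8] [51.9 24.1 53. ] [21.4  6.8]
green 21 [234.  158.9] [ 73.8 112.1  53. ] [4. 4.]
green 22 [235.2 165.7] [ 52.8 111.6  53. ] [5. 4.]
green 20 [236.4 173.2] [ 30.3 111.3  53. ] [4. 4.]
29.55
```

Both carriers are home: green at (52,68), orange at (51.5,-61.5), both square. Next is the clip.

Run:
```python
from h import *
open_gripper()
movep(W(115,65,150),O(0)); 
p=go(115,65,69,120,12); assert p[2]<73
clamp();print('gap',read_state()['finger_gap'])
for th in np.linspace(0,1.56,9)[1:]:
    go(115-65*np.sin(th),65*np.cos(th),69,70,40,O(th))
print('gap',read_state()['finger_gap'])
```

```text
at [115.4  65.   69.7] hit False F [-0.2  0.4  0.2] t 32.2
gap 15.58156469238112
at [102.4  63.5  69.3] hit False F [-1.9 -1.3  6.7] t 33.2
at [90.4 59.6 69.2] hit False F [-0.8 -2.3  7.2] t 33.6
at [79.3 53.5 69.2] hit False F [-1.2 -3.3  6.9] t 33.9
at [69.5 45.3 69.2] hit False F [-1.3 -4.   7.8] t 34.2
at [61.5 35.4 69.2] hit False F [-0.4 -4.7  7.6] t 34.6
at [55.5 24.1 69.2] hit False F [-0.3 -5.   6.6] t 34.9
at [51.8 11.9 69.2] hit False F [-0.5 -5.   8. ] t 35.3
at [50.5 -0.6 69.2] hit False F [-0.2 -5.5  8.2] t 35.6
gap 15.839041109917316
```

Run:
```python
from h import *
go(50,-4,69,30,15)
open_gripper(); p=T(read_state()['eef_pos']); go(p[0],p[1],160)
movep(W(-80,250,230),O(np.pi/2)); wait(.3)
d=camera('top');cv2.imwrite('pics/t7.png',cv2.resize(d['image'][110:245,184:354],None,fx=4,fy=4,interpolation=cv2.INTER_CUBIC))
for n,lo,hi,z in(('orange',(5,150,90),(17,255,255),53),('green',(45,150,90),(75,255,255),53),('yellow',(20,130,90),(35,255,255),65)):
    for a,c,r in blobs(d,lo,hi,(218,118,330,212),15)[0]: print(n,a,c.round(1),T([*ray(d,c,z),z]).round(1),[T([*ray(d,q,z),z])[:2].round().tolist() for q in cv2.boxPoints(r)])
print(read_state()['time'])
```

```text
at [50.5 -1.4 69.2] hit True F [-2.4  3.8  7.5] t 35.8
at [ 49.6  -2.1 159.3] hit False F [0.6 0.6 0.3] t 37.3
orange 184 [307.1 155.5] [  51.7 -105.5   53. ] [[87.0, -94.0], [87.0, -118.0], [17.0, -117.0], [17.0, -93.0]]
orange 65 [279.9 165. ] [ 35.3 -20.8  53. ] [[81.0, -7.0], [80.0, -30.0], [17.0, -28.0], [17.0, -5.0]]
green 90 [263.4 163.7] [46.3 27.2 53. ] [[81.0, 43.0], [84.0, 25.0], [20.0, 14.0], [17.0, 32.0]]
green 21 [234.2 158.9] [ 73.7 111.6  53. ] [[80.0, 117.0], [78.0, 105.0], [67.0, 107.0], [68.0, 119.0]]
green 23 [235.3 165.8] [ 52.5 111.4  53. ] [[62.0, 117.0], [60.0, 105.0], [45.0, 107.0], [47.0, 119.0]]
green 18 [236.4 173.1] [ 30.4 111.2  53. ] [[38.0, 117.0], [36.0, 105.0], [24.0, 107.0], [26.0, 119.0]]
yellow 467 [270.7 150.2] [81.8  0.4 65. ] [[136.0, 27.0], [137.0, -21.0], [34.0, -24.0], [32.0, 24.0]]
38.7333
```

View pics/t7.png

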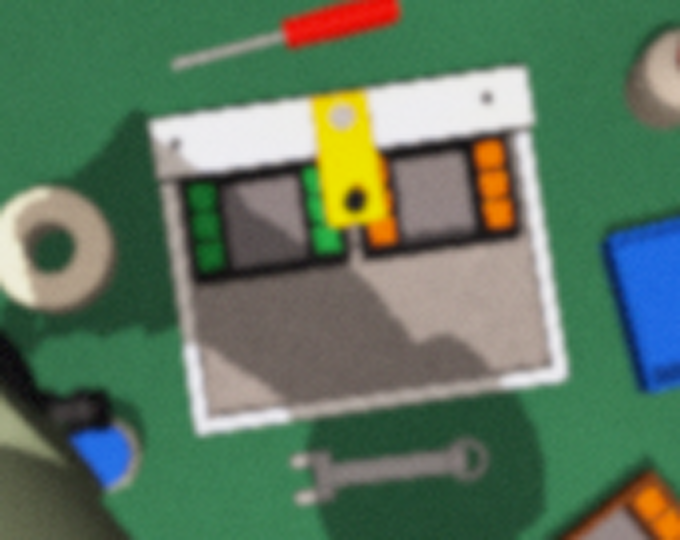

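The clip stands square over both carriers, with its knob at crop px (355,200). Both carriers are home, and the bystanders look unmoved.

```bash
python3 -c "
from workcell import *
finish_job()"
```

```text
the job is handed in; nothing more can be done
```

The two carriers are swapped and the yellow clip is turned to its end over both. I handed the job in at about 39 s of the 69 s limit; the hand-in gives no verdict.

- **Swap:** With closed fingers I dragged orange forward, slid green to the left and back, then slid orange to the right and back. The carriers stayed on the tray floor throughout.
- **Setback:** On orange's first slide to the right, the force guard stopped the motion early. The return push then pressed orange lightly against green's front. I looked again, pulled orange forward and repeated the slide with a higher guard, which worked.
- **Clip:** I gripped the knob, led it round its arc and pressed until the guard tripped at the end.
- **Last checks (top camera, calibration good to about 2 mm):**
  - Before the clip turn, green was at tray (52, 68) mm and orange at (51.5, -61.5) mm, both square; after it the rows still in view had not moved.
  - The clip points to tray -x within about 0.03 rad.
  - The label roll, screwdriver, wrench, jar, bin and cleaner looked unmoved in the last picture, by eye only.
  - The gripper was clear of everything at z 230 mm.

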